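# Clamp a glued heel stack under the arbor press

### The arm

A 6-joint arm with a two-finger parallel gripper is mounted at the origin on a cart in front of the work surface, level with it; the furniture and walls round the work are solid. World frame = base frame: x ahead of the robot, y to its left, z up, the work surface at z = 0. Lengths are in m, angles in rad, forces in N, time in s.
With the tool pointing down it reaches from about 0.425 to 0.95 m from the base axis. Payload 3.5 kg.
Tool frame: the origin (TCP) lies on the centre line of the jaws, within the pads' length; the fingertips stand 25 mm ahead of it and the grasp point (between the pads) lies 6 mm ahead of it (ctrl.finger_overhang is the distance from the TCP to the fingertips, in m); z points along the fingers, y is the line along which they close (so a half turn about z gives the same grasp; the last joint's range is limited). The gripper opens to 85 mm and grips with 20 to 120 N. Pads are 22 mm wide; open, the fingers measure 114 mm over their backs; the gripper's body (76 mm by 85 mm) begins 54 mm behind the grasp point. The pads swing forward as they close: fully open they stand 13 mm farther back than shut.
Start: joints at [-1.49, 0.286, 1.577, -0, 1.279, -0.15], TCP at [0.154, -0.657, 0.256] pointing down, gripper open.
Joint ranges: [-2.77, 2.77], [-0.9, 2.22], [0.21, 2.48], [-1.53, 4.67], [0.24, 2.81], [-2.84, 2.84]. Speed limits (rad/s): [2.79, 2.79, 3.14, 3.14, 3.14, 3.14].

### API

Orientations are given as a unit quaternion [x, y, z, w].
In Python, from plant import get_state, imaging, job, ctrl gives the robot as it stands.
- The arm moves only by the tool jog_arm, never from a script. Its argument "increments" is a list of rows, each an object of numbers: "dx", "dy", "dz": the shift along the world's x, y, z each as a share of 12 cm, from -1 to 1; "ax", "ay", "az": the turn, a rotation vector about the world's x, y, z each as a share of pi/2 rad, from -1 to 1; "gripper": the gripper command: -1 is shut, 1 is fully open, values between are in proportion. A call has 1 to 10 rows; each row is the pose to reach, as a shift and turn from the pose commanded when the call began; what a row does not reach only later rows make up. A row lasts 1/10 s, in which the tool goes at most 50 mm and 8.59 degrees, less where a joint would pass 70% of its speed; a pose out of reach is approached as far as the arm can. A call with a number of a shift or a turn outside -1 to 1 is refused whole. A call with a gripper value outside its range is refused whole. The fingers move at their own pace and stop on an object; "force" is the grip in N (left out, the last holds). Time passes only in rows, so rows that repeat a pose let the fingers close. It gives the time, the measured TCP pose, the force, the opening and the grip force at its end, in the units of the state.
- get_state(): the state, without advancing time (a new reading comes with each control period).
- imaging.read_camera(name): name is "scene" or "top"; returns a dict with "frame" (400x640x3 uint8, blue, green, red), "depth" (400x640 float32, m along the optical axis (not along the pixel's ray), 0 where there is no reading), "camera_matrix" (3x3 intrinsics, pixels), "extrinsics" (4x4, takes a point from camera to world coordinates). Camera axes: x right, y up, looking along -z (the intrinsics and any distortion apply to the point x, -y, -z); pixel columns grow to the right and rows downward; lengths in m; the calibration is good to about 2 mm. A picture is of the moment at which its call begins.
- job.sign_off(): hands the job in; it is judged then, once.
The state is a dict: "time": time; "qpos": joint angles; "dq": joint speeds; "joint_efforts": joint torques, N m; "eef_pos": TCP position; "tcp_rot": TCP orientation; "contact_force": force on the tool from outside, world axes, zero at the start; "wrist_torque": the same for the moment, N m; "opening": opening from 0.0 (shut) to 1.0 (fully open); "finger_force": force on a finger pad.
Only numpy, scipy, OpenCV 4.12 (cv2) and the standard library are available. Lean on these libraries where they do the work, as an engineer would, in place of code of your own. Each camera call takes 0.05 s, during which the arm holds its last target. There are 200 camera calls.

### The job

A bottle is parked under the handle of the small grey arbor press in the middle of the bench, so the handle cannot come down. Stand that bottle aside on the bench, upright and clear of the handle's path, then bring the handle down until its bar is level, so that the sprung foot clamps the glued heel stack, and hold it there: the program finishes while the robot is still holding the handle level. Do not push the handle well past level, and leave the other bottle, the thread spool and the rivet dish beside the press where they are.

Things in the scene. Friction and masses are not known exactly. Their poses are not given: they have to be found in the camera images.
- press: Small grey arbor press bolted to the bench (not the tall green press). Origin on the bench under the hub axis; x runs from its front (faces -x) to its back, y to its left, z up. Base x -87 to +63, y -48 to +48 mm; head z 77 to 139, x -48 to +36, y -24 to +24 mm; ram top 180 mm. The handle swings in the plane y = -42 mm, on the right. In front, the bench is bare (world y > -0.5 m) but for things listed and a thread box.
- press_hub (a point): Centre of the hub about which the handle turns: at x 0, y -42, z 102 mm in the press's frame, axes parallel to the press's. An open dark wooden thread box, fixed, stands to the left in front of the press: world x 0.41 to 0.61 m, y -0.10 to 0.13 m, up to 0.2 m high; keep clear of it.
- press_lever (a joint): Angle of the handle, rad: 0 = raised by its return spring, bar 75 degrees above level, pointing up and to the front; grows as it is brought forward and down; 1.309 = bar level, pointing to the press's front (-x); stop at 1.56. The spring lifts it again when let go. Across the bar at the knob it takes about 2.5 N at first and 8 N at level; the foot meets the stack at 0.87.
- handle_bar: The handle: bright steel bar, 12 mm in diameter, with a black ball at its end; turns with the joint. Origin at the hub's centre; the bar runs along its own -x to the ball.
- handle_knob (a point): Centre of the black ball knob (32 mm in diameter), 240 mm from the hub; about 334 mm above the bench when raised, 102 mm when the bar is level. Its sides can be pinched from above, along the press's y; it turns in the grip as the handle swings. The bar joins it from the hub's side.
- press_foot: Square steel foot, 44 x 44 x 7 mm, under the ram on a buffer spring. Origin at the centre of its underside. It goes down 15 mm per radian of the handle until it meets the heel stack; with the bar level it presses with about 28 N.
- press_bed (a point): Point of the press's bed under the ram, 22 mm above the bench, where the heel stack lies.
- heel_stack: The work: three glued sole-leather lifts, D-shaped, brown, 58 x 60 x 15 mm, lying ready on the bed under the foot. Origin at the centre of its underside. Need not be touched.
- bottle_1_mid (a point): Centre (60 mm up) of one of two equal upright bottles: tan, 50 mm in diameter up to about 85 mm, 120 mm high with white cap, 190 g. One, either of them, stands in the handle's plane 170 to 230 mm in front of the hub; the other, right of the press, is not in the way. Clear: centre at least 46 mm beside the handle's plane or 290 mm in front of the hub.
- bottle_2_mid (a point): Centre (60 mm up) of the other, equal bottle. Gripped 75 to 90 mm up, a bottle leaves room for the palm over its cap. The bench's front edge is 0.33 m from the robot's base axis. At the far left, world y 0.14 to 0.42 m, stands a drawer chest 0.21 m high.
- thread_spool: Wooden spool of brown thread standing upright, 40 mm in diameter, 55 mm high, to the right of the press beside its column. Origin on its underside, up to 10 mm off its centre.
- rivet_dish: Round metal dish of rivets, 71 mm in diameter, 16 mm high, on the bench to the left of the press. Origin at the centre of its underside.
Things that resemble listed ones, but are neither listed nor needed, are in the scene too. What is shaped like the part that bears bottle_2_mid but pink or yellow is not meant.

How it is judged:
On the way, in this order (a step that is already met when the one before it is completed fails the run):
1. The bottle that stood under the handle stands upright on the bench, clear of the handle's path, while the handle is still up ((y of bottle_1_mid in the frame of press_hub below -0.046 m or y of bottle_1_mid in the frame of press_hub above 0.046 m or x of bottle_1_mid in the frame of press_hub below -0.29 m) and angle between each of bottle_1_mid, bottle_2_mid's own z axis and vertical below 0.12 rad and height (world z) of bottle_1_mid between 0.052 and 0.068 m and (y of bottle_2_mid in the frame of press_hub below -0.046 m or y of bottle_2_mid in the frame of press_hub above 0.046 m or x of bottle_2_mid in the frame of press_hub below -0.29 m) and height (world z) of bottle_2_mid between 0.052 and 0.068 m and value of joint press_lever below 0.5 rad), for 0.2 s.
2. The handle is held level and the foot clamps the heel stack (value of joint press_lever between 1.239 and 1.379 rad and contact force between press_foot and heel_stack above 15 N and contact force between any of the fingers, the arm and handle_bar above 2 N and horizontal distance between heel_stack and press_bed below 0.015 m), for 0.5 s.
At the end, for the whole second after the job is handed in: The robot holds the handle still with its bar level (joint 1.309 rad, +-0.07); the foot presses the heel stack, within 15 mm of its place, with over 15 N; both bottles stand upright on the bench, centres 46 mm or more beside the handle's plane or 290 mm or more in front of the hub (all of step 2 and (y of bottle_1_mid in the frame of press_hub below -0.046 m or y of bottle_1_mid in the frame of press_hub above 0.046 m or x of bottle_1_mid in the frame of press_hub below -0.29 m) and angle between each of bottle_1_mid, bottle_2_mid's own z axis and vertical below 0.12 rad and height (world z) of bottle_1_mid between 0.052 and 0.068 m and (y of bottle_2_mid in the frame of press_hub below -0.046 m or y of bottle_2_mid in the frame of press_hub above 0.046 m or x of bottle_2_mid in the frame of press_hub below -0.29 m) and height (world z) of bottle_2_mid between 0.052 and 0.068 m and velocity of joint press_lever between -0.1 and 0.1 rad/s); the arm keeps its last pose, push and grip.
It fails at once if A bottle is tipped over (angle between any of bottle_1_mid, bottle_2_mid's own z axis and vertical above 0.6 rad).
It fails at once if The handle is pushed well past level (more than 8 degrees) (value of joint press_lever above 1.45 rad).
It fails at once if Both bottles are moved, though only one was in the way (distance of each of bottle_1_mid, bottle_2_mid from where it was at the start of the episode above 0.03 m).
It fails at once if The rivet dish or the thread spool is disturbed (distance of any of thread_spool, rivet_dish from where it was at the start of the episode above 0.03 m).
It also fails if it takes over 58 s, if anything falls off the work surface, if the arm or the gripper's body presses on something with over 40 N, if the wrist force passes 120 N, or if a joint passes its speed limit or range.

## Working session

There is one attempt and no reset: what is moved stays moved. The work goes in short steps, Python scripts to look and compute and a tool call to move; the robot and the scene stay as the last step left them, time stands still between calls to the robot, and variables do not carry over. Pictures are saved under pics/ and viewed, at most 10 in all, crops included, and the job is handed in when it is done.

Besides the shell and the picture viewer there is one more tool, called after ">>>" by a JSON object that holds its "api" and its "payload", one argument or row to a line. jog_arm: Moves the arm, as the interface text tells. Shift numbers are shares of 12 cm and turn numbers shares of pi/2 rad, none past 1 either way. Its arguments: {"type":"object","properties":{"increments":{"type":"array"},"force":{"type":"number"}},"required":["increments"]}

```bash
mkdir -p pics; cat > h.py <<'E'
import numpy as np, cv2
from plant import get_state, imaging, job, ctrl
def cam(n):
    d=imaging.read_camera(n); np.savez(f'/tmp/{n}.npz',**{k:d[k] for k in('frame','depth','camera_matrix','extrinsics')}); return d
def load(n): return dict(np.load(f'/tmp/{n}.npz'))
def cloud(d):
    K,E,D=d['camera_matrix'],d['extrinsics'],d['depth']
    v,u=np.mgrid[:D.shape[0],:D.shape[1]]
    P=np.stack([(u-K[0,2])/K[0,0]*D,-(v-K[1,2])/K[1,1]*D,-D],-1)
    return P@E[:3,:3].T+E[:3,3]
def px(d,p):
    K,E=d['camera_matrix'],d['extrinsics']; c=E[:3,:3].T@(np.array(p)-E[:3,3]); return K[0,2]+K[0,0]*c[0]/-c[2],K[1,2]-K[1,1]*c[1]/-c[2]
E
python3 - <<'E'
from h import *
for n in('scene','top'):
    d=cam(n); cv2.imwrite(f'pics/{n}0.png',d['frame']); print(n,d['extrinsics'].round(3).tolist(),d['camera_matrix'].round(1).tolist(),list(d))
s=get_state(); print(s['eef_pos'],s['tcp_rot'],s['opening'],s['time'])
E
```

```text
scene [[0.671, 0.58, -0.462, 0.043], [-0.741, 0.509, -0.438, -0.769], [-0.019, 0.636, 0.772, 1.108], [0.0, 0.0, 0.0, 1.0]] [[486.8, 0.0, 311.7], [0.0, 486.8, 196.3], [0.0, 0.0, 1.0]] ['frame', 'depth', 'camera_matrix', 'extrinsics']
top [[-0.113, 0.97, -0.215, 0.361], [-0.994, -0.111, 0.022, -0.256], [-0.002, 0.216, 0.976, 1.329], [0.0, 0.0, 0.0, 1.0]] [[457.8, 0.0, 329.6], [0.0, 457.8, 198.9], [0.0, 0.0, 1.0]] ['frame', 'depth', 'camera_matrix', 'extrinsics']
[ 0.15437281 -0.65655004  0.25504534] [ 9.93351696e-01  1.15113888e-01  4.05783859e-05 -1.09503500e-03] 1.0025205176890832 0.1
```

View pics/scene0.png

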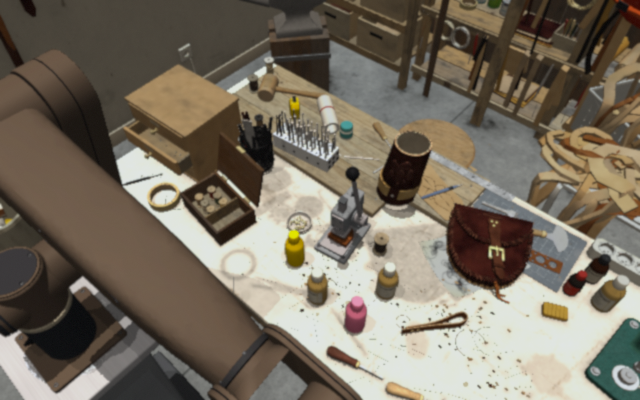

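View pics/top0.png

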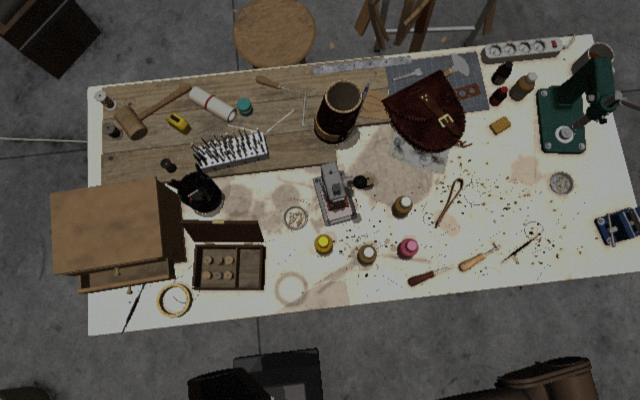

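The scene view shows the press near (345,225). The tan bottles are at (317,285) and (387,280), pink at (355,313) and yellow at (294,248). In the top view the tan bottles are at (367,254) and (402,206), and the press is at (335,195). I'll enlarge the top view and measure.

```bash
python3 - <<'E'
from h import *
a=load('top');b=load('scene')
i=cv2.resize(a['frame'][150:280,280:430],None,fx=4,fy=4,interpolation=2)
j=cv2.resize(b['frame'][155:345,270:420],None,fx=3,fy=3,interpolation=2)
o=np.zeros((max(i.shape[0],j.shape[0]),600,3),'u1')
cv2.imwrite('pics/topc.png',i);cv2.imwrite('pics/scenec.png',j)
P=cloud(a)
hsv=cv2.cvtColor(a['frame'],cv2.COLOR_BGR2HSV)
for n,(u,v) in dict(bA=(367,254),bB=(402,206),pink=(408,247),yel=(324,243),spool=(361,182),dish=(295,217)).items():
    R=P[v-14:v+15,u-14:u+15].reshape(-1,3); m=R[:,2]>(.1 if n not in('spool','dish') else .045 if n=='spool' else .008)
    q=R[m]; print(n,len(q),np.median(q,0).round(3),q.min(0).round(3),q.max(0).round(3))
# press parts by height
R=P[150:235,300:375].reshape(-1,3)
for lo,hi in((.01,.03),(.125,.15),(.17,.19),(.19,.28),(.28,.36)):
    q=R[(R[:,2]>lo)&(R[:,2]<hi)]
    if len(q): print(lo,len(q),q.mean(0).round(3),cv2.minAreaRect((q[:,:2]*1000).astype('f4')))
P=cloud(b);R=P[155:235,325:375].reshape(-1,3)
for lo,hi in((.13,.15),(.17,.19),(.2,.24),(.24,.28),(.28,.315),(.318,.36)):
    q=R[(R[:,2]>lo)&(R[:,2]<hi)]
    if len(q): print('s',lo,len(q),q.mean(0).round(3),np.median(q,0).round(3))
E
```

```text
bA 98 [ 0.473 -0.368  0.119] [ 0.361 -0.382  0.103] [ 0.486 -0.256  1.329]
bB 105 [ 0.596 -0.486  0.119] [ 0.361 -0.5    0.1  ] [ 0.612 -0.256  1.329]
pink 104 [ 0.477 -0.483  0.119] [ 0.361 -0.498  0.1  ] [ 0.491 -0.256  1.329]
yel 99 [ 0.515 -0.254  0.12 ] [ 0.361 -0.267  0.101] [ 0.528 -0.24   1.329]
spool 336 [ 0.643 -0.352  0.215] [ 0.361 -0.42   0.05 ] [ 0.707 -0.256  1.329]
dish 184 [ 0.609 -0.181  0.013] [ 0.361 -0.256  0.008] [ 0.644 -0.145  1.329]
0.01 1370 [ 0.688 -0.281  0.02 ] ((676.5868530273438, -303.0784606933594), (204.4036865234375, 241.25259399414062), 83.52974700927734)
0.125 605 [ 0.671 -0.297  0.138] ((670.9093017578125, -305.800537109375), (108.97364044189453, 63.18936538696289), 9.29558277130127)
0.17 64 [ 0.644 -0.305  0.178] ((646.4293212890625, -316.77020263671875), (20.144479751586914, 48.76582336425781), 8.242029190063477)
0.19 10 [ 0.642 -0.34   0.221] ((642.2144775390625, -340.2419738769531), (14.615724563598633, 2.801424503326416), 4.982999324798584)
0.28 156 [ 0.609 -0.349  0.344] ((610.07958984375, -349.81256103515625), (29.23101043701172, 28.580686569213867), 85.22942352294922)
s 0.13 442 [ 0.66  -0.306  0.138] [ 0.657 -0.307  0.138]
s 0.17 77 [ 0.642 -0.313  0.177] [ 0.643 -0.307  0.176]
s 0.2 42 [ 0.637 -0.35   0.22 ] [ 0.637 -0.351  0.218]
s 0.24 43 [ 0.626 -0.352  0.261] [ 0.626 -0.352  0.26 ]
s 0.28 36 [ 0.617 -0.353  0.295] [ 0.616 -0.354  0.293]
s 0.318 175 [ 0.604 -0.356  0.341] [ 0.603 -0.356  0.342]
```

View pics/topc.png

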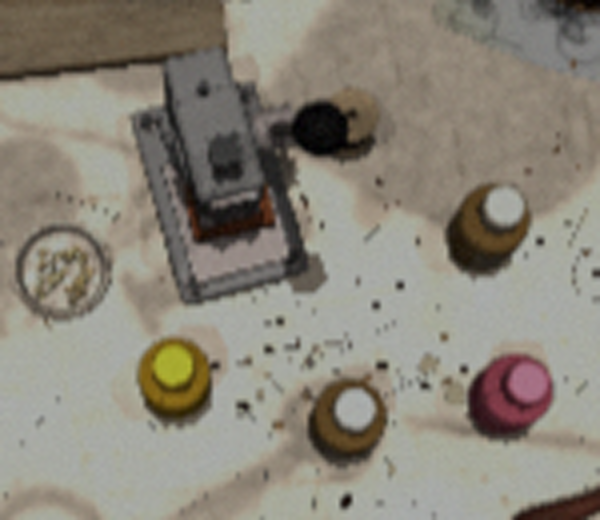

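View pics/scenec.png

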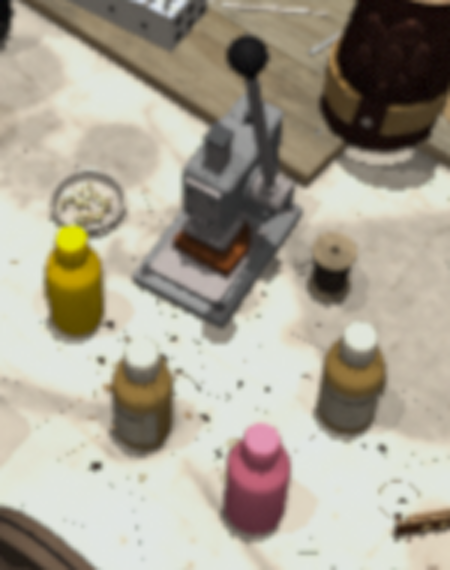

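The top crop shows the base front corners at crop (185,300) and (298,270), the back-left corner at (135,118), and the head top front corners at (203,203) and (262,190). The knob is at (320,128). Bottle A at crop (350,415) is the one in front of the handle. Next I'll fit the press yaw.

```bash
python3 - <<'E'
from h import *
a=load('top');K,E=a['camera_matrix'],a['extrinsics']
def ray(u,v,z):
    d=E[:3,:3]@np.array([(u-K[0,2])/K[0,0],-(v-K[1,2])/K[1,1],-1]); return (E[:3,3]+d*(z-E[2,3])/d[2])[:2]
c=lambda x,y,z:ray(280+x/4,150+y/4,z)
for t in((185,300),(298,270),(135,118)): print('base',t,c(*t,.02).round(4))
for t in((203,203),(262,190),(165,55),(225,50)): print('head',t,c(*t,.139).round(4))
P=cloud(a);R=P[150:235,300:375].reshape(-1,3);q=R[(R[:,2]>.134)&(R[:,2]<.144)&(R[:,1]>-.335)]
r=cv2.minAreaRect((q[:,:2]*1000).astype('f4'));print(r)
k=np.array([.607,-.353])  # knob
for yaw in(.1,.14,.18,.22,.26):
    x=np.array([np.cos(yaw),np.sin(yaw)]);y=np.array([-x[1],x[0]])
    hub=k+.0621*x; org=hub+.042*y
    o=[yaw,hub.round(3),org.round(3)]
    for b in((.474,-.367),(.597,-.486)): o.append((((np.array(b)-hub)@x).round(3),((np.array(b)-hub)@y).round(3)))
    o.append((org-.087*x+.048*y).round(3)); o.append((org-.087*x-.048*y).round(3)); o.append((hub-.24*x).round(3)); print(*o)
E
```

```text
base (185, 300) [ 0.5725 -0.268 ]
base (298, 270) [ 0.5851 -0.3519]
base (135, 118) [ 0.7119 -0.2464]
head (203, 203) [ 0.6167 -0.2861]
head (262, 190) [ 0.6211 -0.3261]
head (165, 55) [ 0.7215 -0.2721]
head (225, 50) [ 0.7204 -0.3129]
((671.3347778320312, -298.0915832519531), (105.7175521850586, 47.75347900390625), 9.017769813537598)
0.1 [ 0.669 -0.347] [ 0.665 -0.305] (np.float64(-0.196), np.float64(-0.001)) (np.float64(-0.085), np.float64(-0.131)) [ 0.573 -0.266] [ 0.583 -0.361] [ 0.43  -0.371]
0.14 [ 0.668 -0.344] [ 0.663 -0.303] (np.float64(-0.196), np.float64(0.005)) (np.float64(-0.091), np.float64(-0.13)) [ 0.57  -0.267] [ 0.583 -0.362] [ 0.431 -0.378]
0.18 [ 0.668 -0.342] [ 0.661 -0.301] (np.float64(-0.195), np.float64(0.01)) (np.float64(-0.096), np.float64(-0.129)) [ 0.566 -0.269] [ 0.584 -0.363] [ 0.432 -0.385]
0.22 [ 0.668 -0.339] [ 0.658 -0.298] (np.float64(-0.195), np.float64(0.015)) (np.float64(-0.101), np.float64(-0.128)) [ 0.563 -0.271] [ 0.584 -0.364] [ 0.433 -0.392]
0.26 [ 0.667 -0.337] [ 0.656 -0.296] (np.float64(-0.194), np.float64(0.021)) (np.float64(-0.106), np.float64(-0.126)) [ 0.56  -0.272] [ 0.584 -0.365] [ 0.435 -0.399]
```

>>> {"api": "jog_arm", "payload": {
  "increments": [
    {"dx":0.89,"dy":0.81,"az":-0.05,"gripper":1},
    {"dx":0.89,"dy":0.81,"az":-0.05,"gripper":1},
    {"dx":0.89,"dy":0.81,"az":-0.05,"gripper":1},
    {"dx":0.89,"dy":0.81,"az":-0.05,"gripper":1}
  ]
}}

```text
$.increments[0]: bad value
```

>>> {"api": "jog_arm", "payload": {
  "increments": [
    {"dx":0.89,"dy":0.81,"gripper":1},
    {"dx":0.89,"dy":0.81,"gripper":1},
    {"dx":0.89,"dy":0.81,"gripper":1},
    {"dx":0.89,"dy":0.81,"gripper":1}
  ]
}}

```text
$.increments[0]: bad value
```

>>> {"api": "jog_arm", "payload": {
  "increments": [
    {"dx":0.89,"dy":0.8,"gripper":1},
    {"dx":0.89,"dy":0.8,"gripper":1},
    {"dx":0.89,"dy":0.8,"gripper":1},
    {"dx":0.89,"dy":0.8,"gripper":1},
    {"dx":0.89,"dy":0.8,"gripper":1},
    {"dx":0.89,"dy":0.8,"gripper":1}
  ]
}}

```text
$.increments[0]: bad value
```

>>> {"api": "jog_arm", "payload": {
  "increments": [
    {"dx":0.89,"dy":0.81,"dz":0,"ax":0,"ay":0,"az":-0.05,"gripper":1},
    {"dx":0.89,"dy":0.81,"dz":0,"ax":0,"ay":0,"az":-0.05,"gripper":1},
    {"dx":0.89,"dy":0.81,"dz":0,"ax":0,"ay":0,"az":-0.05,"gripper":1},
    {"dx":0.89,"dy":0.81,"dz":0,"ax":0,"ay":0,"az":-0.05,"gripper":1}
  ]
}}

```text
time: 0.5
eef_pos: [0.2647, -0.5562, 0.2557]
tcp_rot: [0.997, 0.079, 0.001, -0.001]
contact_force: [-0.5, -0.6, -0.5]
opening: 0.999
finger_force: 0.0
```

>>> {"api": "jog_arm", "payload": {
  "increments": [
    {"dx":0.89,"dy":0.81,"dz":0,"ax":0,"ay":0,"az":0,"gripper":1},
    {"dx":0.89,"dy":0.81,"dz":0,"ax":0,"ay":0,"az":0,"gripper":1},
    {"dx":0.89,"dy":0.81,"dz":0,"ax":0,"ay":0,"az":0,"gripper":1},
    {"dx":0.89,"dy":0.81,"dz":0,"ax":0,"ay":0,"az":0,"gripper":1}
  ]
}}

```text
time: 0.9
eef_pos: [0.3708, -0.4595, 0.2559]
tcp_rot: [0.997, 0.079, 0.0, -0.001]
contact_force: [0.5, 0.3, -0.5]
opening: 0.999
finger_force: 0.0
```

>>> {"api": "jog_arm", "payload": {
  "increments": [
    {"dx":0.87,"dy":0.79,"dz":0,"ax":0,"ay":0,"az":0,"gripper":1},
    {"dx":0.87,"dy":0.79,"dz":0,"ax":0,"ay":0,"az":0,"gripper":1},
    {"dx":0.87,"dy":0.79,"dz":0,"ax":0,"ay":0,"az":0,"gripper":1},
    {"dx":0.87,"dy":0.79,"dz":0,"ax":0,"ay":0,"az":0,"gripper":1},
    {"dx":0.87,"dy":0.79,"dz":0,"ax":0,"ay":0,"az":0,"gripper":1},
    {"dx":0.87,"dy":0.79,"dz":0,"ax":0,"ay":0,"az":0,"gripper":1}
  ]
}}

```text
time: 1.5
eef_pos: [0.4715, -0.3691, 0.256]
tcp_rot: [0.997, 0.075, -0.0, 0.0]
contact_force: [0.6, 0.2, 0.4]
opening: 1.001
finger_force: 0.0
```

>>> {"api": "jog_arm", "payload": {
  "increments": [
    {"dx":0.02,"dy":0.02,"dz":-0.35,"ax":0,"ay":0,"az":0,"gripper":1},
    {"dx":0.02,"dy":0.02,"dz":-0.7,"ax":0,"ay":0,"az":0,"gripper":1},
    {"dx":0.02,"dy":0.02,"dz":-0.7,"ax":0,"ay":0,"az":0,"gripper":1}
  ]
}}

```text
time: 1.8
eef_pos: [0.4706, -0.3637, 0.1652]
tcp_rot: [0.997, 0.075, -0.004, -0.005]
contact_force: [0.1, -0.0, -0.2]
opening: 0.999
finger_force: 0.0
```

>>> {"api": "jog_arm", "payload": {
  "increments": [
    {"dx":0,"dy":0,"dz":-0.2,"ax":0,"ay":0,"az":0,"gripper":1},
    {"dx":0,"dy":0,"dz":-0.4,"ax":0,"ay":0,"az":0,"gripper":1},
    {"dx":0,"dy":0,"dz":-0.6,"ax":0,"ay":0,"az":0,"gripper":1},
    {"dx":0,"dy":0,"dz":-0.72,"ax":0,"ay":0,"az":0,"gripper":1},
    {"dx":0,"dy":0,"dz":-0.72,"ax":0,"ay":0,"az":0,"gripper":1}
  ]
}}

```text
time: 2.3
eef_pos: [0.4737, -0.3656, 0.0849]
tcp_rot: [0.997, 0.075, -0.001, -0.001]
contact_force: [-0.1, 0.9, -0.3]
opening: 0.998
finger_force: 0.0
```

>>> {"api": "jog_arm", "payload": {
  "increments": [
    {"dx":0,"dy":0,"dz":0,"ax":0,"ay":0,"az":0,"gripper":0},
    {"dx":0,"dy":0,"dz":0,"ax":0,"ay":0,"az":0,"gripper":0},
    {"dx":0,"dy":0,"dz":0,"ax":0,"ay":0,"az":0,"gripper":0},
    {"dx":0,"dy":0,"dz":0,"ax":0,"ay":0,"az":0,"gripper":0},
    {"dx":0,"dy":0,"dz":0,"ax":0,"ay":0,"az":0,"gripper":0},
    {"dx":0,"dy":0,"dz":0,"ax":0,"ay":0,"az":0,"gripper":0}
  ],
  "force": 30
}}

```text
time: 2.9
eef_pos: [0.4759, -0.3668, 0.0881]
tcp_rot: [0.997, 0.076, 0.001, 0.002]
contact_force: [0.7, -0.6, 5.9]
opening: 0.583
finger_force: 31.1
```

>>> {"api": "jog_arm", "payload": {
  "increments": [
    {"dx":0,"dy":0,"dz":0.15,"ax":0,"ay":0,"az":0,"gripper":0},
    {"dx":0,"dy":0,"dz":0.3,"ax":0,"ay":0,"az":0,"gripper":0},
    {"dx":-0.1,"dy":0.2,"dz":0.3,"ax":0,"ay":0,"az":0,"gripper":0},
    {"dx":-0.2,"dy":0.4,"dz":0.3,"ax":0,"ay":0,"az":0,"gripper":0},
    {"dx":-0.3,"dy":0.6,"dz":0.3,"ax":0,"ay":0,"az":0,"gripper":0},
    {"dx":-0.4,"dy":0.8,"dz":0.3,"ax":0,"ay":0,"az":0,"gripper":0},
    {"dx":-0.5,"dy":0.97,"dz":0.3,"ax":0,"ay":0,"az":0,"gripper":0},
    {"dx":-0.5,"dy":0.97,"dz":0.3,"ax":0,"ay":0,"az":0,"gripper":0},
    {"dx":-0.5,"dy":0.97,"dz":0.3,"ax":0,"ay":0,"az":0,"gripper":0}
  ]
}}

```text
time: 3.8
eef_pos: [0.4146, -0.2485, 0.1215]
tcp_rot: [0.997, 0.076, -0.0, -0.0]
contact_force: [0.7, -0.5, -0.9]
opening: 0.583
finger_force: 31.5
```

>>> {"api": "jog_arm", "payload": {
  "increments": [
    {"dx":0,"dy":0,"dz":-0.08,"ax":0,"ay":0,"az":0,"gripper":0},
    {"dx":0,"dy":0,"dz":-0.16,"ax":0,"ay":0,"az":0,"gripper":0},
    {"dx":0,"dy":0,"dz":-0.24,"ax":0,"ay":0,"az":0,"gripper":0},
    {"dx":0,"dy":0,"dz":-0.28,"ax":0,"ay":0,"az":0,"gripper":0},
    {"dx":0,"dy":0,"dz":-0.28,"ax":0,"ay":0,"az":0,"gripper":0}
  ]
}}

```text
time: 4.3
eef_pos: [0.4148, -0.2494, 0.0876]
tcp_rot: [0.997, 0.076, -0.0, -0.0]
contact_force: [-0.1, 0.2, -1.7]
opening: 0.573
finger_force: 31.2
```

>>> {"api": "jog_arm", "payload": {
  "increments": [
    {"dx":0,"dy":0,"dz":-0.015,"ax":0,"ay":0,"az":0,"gripper":0},
    {"dx":0,"dy":0,"dz":-0.025,"ax":0,"ay":0,"az":0,"gripper":0},
    {"dx":0,"dy":0,"dz":-0.025,"ax":0,"ay":0,"az":0,"gripper":0}
  ]
}}

```text
time: 4.6
eef_pos: [0.4154, -0.2495, 0.0873]
tcp_rot: [0.997, 0.076, -0.0, -0.0]
contact_force: [-3.8, 1.9, 11.0]
opening: 0.583
finger_force: 31.6
```

On the bench; release and rise.

>>> {"api": "jog_arm", "payload": {
  "increments": [
    {"dx":0,"dy":0,"dz":0.015,"ax":0,"ay":0,"az":0,"gripper":1},
    {"dx":0,"dy":0,"dz":0.015,"ax":0,"ay":0,"az":0,"gripper":1},
    {"dx":0,"dy":0,"dz":0.015,"ax":0,"ay":0,"az":0,"gripper":1},
    {"dx":0,"dy":0,"dz":0.015,"ax":0,"ay":0,"az":0,"gripper":1},
    {"dx":0,"dy":0,"dz":0.25,"ax":0,"ay":0,"az":0,"gripper":1},
    {"dx":0,"dy":0,"dz":0.5,"ax":0,"ay":0,"az":0,"gripper":1},
    {"dx":0,"dy":0,"dz":0.9,"ax":0,"ay":0,"az":0,"gripper":1},
    {"dx":0,"dy":0,"dz":1,"ax":0,"ay":0,"az":0,"gripper":1}
  ]
}}

```text
time: 5.4
eef_pos: [0.4169, -0.2509, 0.2108]
tcp_rot: [0.997, 0.076, 0.003, 0.003]
contact_force: [1.3, 0.1, -0.1]
opening: 1.0
finger_force: 0.0
```

>>> {"api": "jog_arm", "payload": {
  "increments": [
    {"dx":0,"dy":-0.1,"dz":0.4,"ax":0,"ay":0,"az":0,"gripper":1},
    {"dx":0,"dy":-0.4,"dz":0.8,"ax":0,"ay":0,"az":0,"gripper":1},
    {"dx":0,"dy":-0.6,"dz":1,"ax":0,"ay":0,"az":0,"gripper":1},
    {"dx":0,"dy":-0.6,"dz":1,"ax":0,"ay":0,"az":0,"gripper":1}
  ]
}}

```text
time: 5.8
eef_pos: [0.416, -0.3252, 0.331]
tcp_rot: [0.997, 0.075, 0.003, 0.005]
contact_force: [-0.1, 0.5, 0.8]
opening: 0.999
finger_force: 0.0
```

>>> {"api": "jog_arm", "payload": {
  "increments": [
    {"dx":0,"dy":0,"dz":0.4,"ax":0,"ay":0,"az":0,"gripper":0},
    {"dx":0,"dy":0,"dz":0.7,"ax":0,"ay":0,"az":0,"gripper":0.2},
    {"dx":0,"dy":0,"dz":0.9,"ax":0,"ay":0,"az":0,"gripper":0.2},
    {"dx":0,"dy":0,"dz":0.9,"ax":0,"ay":0,"az":0,"gripper":0.2}
  ]
}}

```text
time: 6.2
eef_pos: [0.4155, -0.3213, 0.4365]
tcp_rot: [0.997, 0.076, 0.002, 0.002]
contact_force: [-0.2, -0.2, -0.4]
opening: 0.599
finger_force: 0.0
```

```bash
python3 - <<'E'
from h import *
s=get_state(); print(s['eef_pos'],s['time'],s['opening'])
a=cam('top');b=cam('scene');P=cloud(b)
cv2.imwrite('pics/s1.png',cv2.resize(b['frame'][140:340,230:430],None,fx=3,fy=3,interpolation=2))
k=px(b,(.607,-.353,.334)); print(k, px(b,(.415,-.25,.12)))
for Q,d in((P,b),(cloud(a),a)):
    m=(Q[...,2]>.322)&(Q[...,2]<.36)&(Q[...,0]>.575)&(Q[...,0]<.64)&(abs(Q[...,1]+.353)<.035); q=Q[m]
    if len(q): 
        from scipy.optimize import least_squares
        r=least_squares(lambda c:np.linalg.norm(q-c,axis=1)-.016,[.607,-.353,.334],loss='soft_l1',f_scale=.002); print(len(q),r.x.round(4),q.min(0).round(3),q.max(0).round(3))
    m=(Q[...,2]>.1)&(Q[...,2]<.13)&(abs(Q[...,0]-.415)<.04)&(abs(Q[...,1]+.25)<.04)
    if m.any(): print('cap',np.median(Q[m],0).round(3))
E
```

```text
[ 0.41548283 -0.32130241  0.43650731] 6.2 0.5987535189405883
(np.float64(351.52629378628114), np.float64(174.39865958036307)) (np.float64(263.01988081130355), np.float64(258.4006917169375))
174 [ 0.6103 -0.351   0.3337] [ 0.594 -0.368  0.328] [ 0.622 -0.338  0.351]
cap [ 0.407 -0.256  0.118]
157 [ 0.6117 -0.3505  0.3341] [ 0.595 -0.365  0.331] [ 0.626 -0.335  0.354]
cap [ 0.41  -0.248  0.12 ]
```

View pics/s1.png

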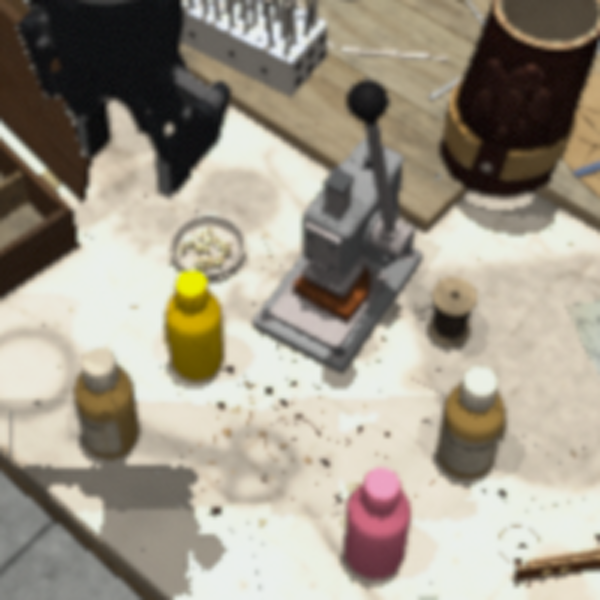

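The bottle stands upright at its new place, crop (105,410), and the handle is still raised. Now I'll go to the knob at (0.611, -0.351, 0.334).

>>> {"api": "jog_arm", "payload": {
  "increments": [
    {"dx":0.4,"dy":-0.12,"dz":0,"ax":0,"ay":0,"az":0,"gripper":0.2},
    {"dx":0.82,"dy":-0.12,"dz":0,"ax":0,"ay":0,"az":0,"gripper":0.2},
    {"dx":0.82,"dy":-0.12,"dz":0,"ax":0,"ay":0,"az":0,"gripper":0.2}
  ]
}}

```text
time: 6.6
eef_pos: [0.5164, -0.3347, 0.4257]
tcp_rot: [0.997, 0.077, -0.003, -0.004]
contact_force: [-1.0, 0.2, -0.1]
opening: 0.604
finger_force: 0.0
```

>>> {"api": "jog_arm", "payload": {
  "increments": [
    {"dx":0.4,"dy":-0.12,"dz":0,"ax":0,"ay":0,"az":0,"gripper":0.2},
    {"dx":0.81,"dy":-0.12,"dz":0,"ax":0,"ay":0,"az":0,"gripper":0.2},
    {"dx":0.81,"dy":-0.12,"dz":0,"ax":0,"ay":0,"az":0,"gripper":0.2},
    {"dx":0.81,"dy":-0.12,"dz":0,"ax":0,"ay":0,"az":0,"gripper":0.2},
    {"dx":0.81,"dy":-0.12,"dz":0,"ax":0,"ay":0,"az":0,"gripper":0.2}
  ]
}}

```text
time: 7.1
eef_pos: [0.6095, -0.3497, 0.4325]
tcp_rot: [0.997, 0.076, -0.001, -0.0]
contact_force: [0.1, 0.4, -1.0]
opening: 0.6
finger_force: 0.0
```

>>> {"api": "jog_arm", "payload": {
  "increments": [
    {"dx":0.01,"dy":-0.01,"dz":-0.2,"ax":0,"ay":0,"az":0,"gripper":0.2},
    {"dx":0.01,"dy":-0.01,"dz":-0.4,"ax":0,"ay":0,"az":0,"gripper":0.2},
    {"dx":0.01,"dy":-0.01,"dz":-0.6,"ax":0,"ay":0,"az":0,"gripper":0.2},
    {"dx":0.01,"dy":-0.01,"dz":-0.77,"ax":0,"ay":0,"az":0,"gripper":0.2},
    {"dx":0.01,"dy":-0.01,"dz":-0.77,"ax":0,"ay":0,"az":0,"gripper":0.2},
    {"dx":0.01,"dy":-0.01,"dz":-0.77,"ax":0,"ay":0,"az":0,"gripper":0.2}
  ]
}}

```text
time: 7.7
eef_pos: [0.6107, -0.3512, 0.3423]
tcp_rot: [0.997, 0.076, 0.0, 0.0]
contact_force: [0.2, -0.8, 1.3]
opening: 0.6
finger_force: 0.0
```

>>> {"api": "jog_arm", "payload": {
  "increments": [
    {"dx":0,"dy":0,"dz":0,"ax":0,"ay":0,"az":0,"gripper":-0.6},
    {"dx":0,"dy":0,"dz":0,"ax":0,"ay":0,"az":0,"gripper":-0.6},
    {"dx":0,"dy":0,"dz":0,"ax":0,"ay":0,"az":0,"gripper":-0.6},
    {"dx":0,"dy":0,"dz":0,"ax":0,"ay":0,"az":0,"gripper":-0.6},
    {"dx":0,"dy":0,"dz":0,"ax":0,"ay":0,"az":0,"gripper":-0.6}
  ],
  "force": 40
}}

```text
time: 8.2
eef_pos: [0.6118, -0.3511, 0.3442]
tcp_rot: [0.997, 0.076, 0.001, 0.001]
contact_force: [-3.3, 1.5, 5.9]
opening: 0.347
finger_force: 39.3
```

>>> {"api": "jog_arm", "payload": {
  "increments": [
    {"dx":0,"dy":0,"dz":0,"ax":0,"ay":0,"az":0,"gripper":0},
    {"dx":0,"dy":0,"dz":0,"ax":0,"ay":0,"az":0,"gripper":0},
    {"dx":0,"dy":0,"dz":-0.045,"ax":0,"ay":0,"az":0,"gripper":0},
    {"dx":0,"dy":0,"dz":-0.045,"ax":0,"ay":0,"az":0,"gripper":0},
    {"dx":0,"dy":0,"dz":-0.045,"ax":0,"ay":0,"az":0,"gripper":-0.6},
    {"dx":0,"dy":0,"dz":-0.045,"ax":0,"ay":0,"az":0,"gripper":-0.6},
    {"dx":0,"dy":0,"dz":-0.045,"ax":0,"ay":0,"az":0,"gripper":-0.6},
    {"dx":0,"dy":0,"dz":-0.045,"ax":0,"ay":0,"az":0,"gripper":-0.6}
  ]
}}

```text
time: 9.0
eef_pos: [0.6115, -0.3511, 0.3346]
tcp_rot: [0.997, 0.076, -0.0, -0.0]
contact_force: [1.1, -1.1, -3.3]
opening: 0.349
finger_force: 39.7
```

>>> {"api": "jog_arm", "payload": {
  "increments": [
    {"dx":-0.1,"dy":-0.015,"dz":-0.03,"ax":0,"ay":0,"az":0,"gripper":-0.6},
    {"dx":-0.2,"dy":-0.03,"dz":-0.065,"ax":0,"ay":0,"az":0,"gripper":-0.6},
    {"dx":-0.29,"dy":-0.045,"dz":-0.105,"ax":0,"ay":0,"az":0,"gripper":-0.6},
    {"dx":-0.385,"dy":-0.06,"dz":-0.15,"ax":0,"ay":0,"az":0,"gripper":-0.6},
    {"dx":-0.565,"dy":-0.087,"dz":-0.254,"ax":0,"ay":0,"az":0,"gripper":-0.6},
    {"dx":-0.732,"dy":-0.113,"dz":-0.378,"ax":0,"ay":0,"az":0,"gripper":-0.6},
    {"dx":-0.886,"dy":-0.136,"dz":-0.518,"ax":0,"ay":0,"az":0,"gripper":-0.6},
    {"dx":-0.886,"dy":-0.136,"dz":-0.518,"ax":0,"ay":0,"az":0,"gripper":-0.6}
  ],
  "force": 50
}}

```text
time: 9.8
eef_pos: [0.5043, -0.3687, 0.2745]
tcp_rot: [0.997, 0.075, 0.001, 0.002]
contact_force: [0.3, -0.9, 4.9]
opening: 0.352
finger_force: 51.7
```

>>> {"api": "jog_arm", "payload": {
  "increments": [
    {"dx":-0.138,"dy":-0.021,"dz":-0.156,"ax":0,"ay":0,"az":0,"gripper":-0.6},
    {"dx":-0.26,"dy":-0.04,"dz":-0.325,"ax":0,"ay":0,"az":0,"gripper":-0.6},
    {"dx":-0.363,"dy":-0.056,"dz":-0.506,"ax":0,"ay":0,"az":0,"gripper":-0.6},
    {"dx":-0.435,"dy":-0.067,"dz":-0.665,"ax":0,"ay":0,"az":0,"gripper":-0.6},
    {"dx":-0.435,"dy":-0.067,"dz":-0.665,"ax":0,"ay":0,"az":0,"gripper":-0.6}
  ]
}}

```text
time: 10.3
eef_pos: [0.4539, -0.377, 0.1944]
tcp_rot: [0.997, 0.075, 0.002, 0.002]
contact_force: [1.2, -1.7, 5.7]
opening: 0.345
finger_force: 54.5
```

>>> {"api": "jog_arm", "payload": {
  "increments": [
    {"dx":-0.058,"dy":-0.009,"dz":-0.164,"ax":0,"ay":0,"az":0,"gripper":-0.6},
    {"dx":-0.1,"dy":-0.015,"dz":-0.333,"ax":0,"ay":0,"az":0,"gripper":-0.6},
    {"dx":-0.124,"dy":-0.019,"dz":-0.471,"ax":0,"ay":0,"az":0,"gripper":-0.6},
    {"dx":-0.124,"dy":-0.019,"dz":-0.471,"ax":0,"ay":0,"az":0,"gripper":-0.6},
    {"dx":-0.124,"dy":-0.019,"dz":-0.471,"ax":0,"ay":0,"az":0,"gripper":-0.6}
  ]
}}

```text
time: 10.8
eef_pos: [0.4406, -0.3793, 0.1404]
tcp_rot: [0.997, 0.076, 0.002, 0.002]
contact_force: [0.0, 0.4, 6.9]
opening: 0.35
finger_force: 56.0
```

```bash
python3 - <<'E'
from h import *
a=cam('top');b=cam('scene')
k=[.437,-.376,.12]
for n,d in(('t',a),('s',b)):
    u,v=map(int,px(d,k)); print(u,v,px(d,(.672,-.342,.102)))
    cv2.imwrite(f'pics/{n}2.png',cv2.resize(d['frame'][max(v-120,0):v+70,u-70:u+130],None,fx=3,fy=3,interpolation=2))
E
```

```text
372 265 (np.float64(348.56562541686986), np.float64(181.93656118527556))
308 283 (np.float64(360.20129687101854), np.float64(218.58965206965715))
```

View pics/s2.png

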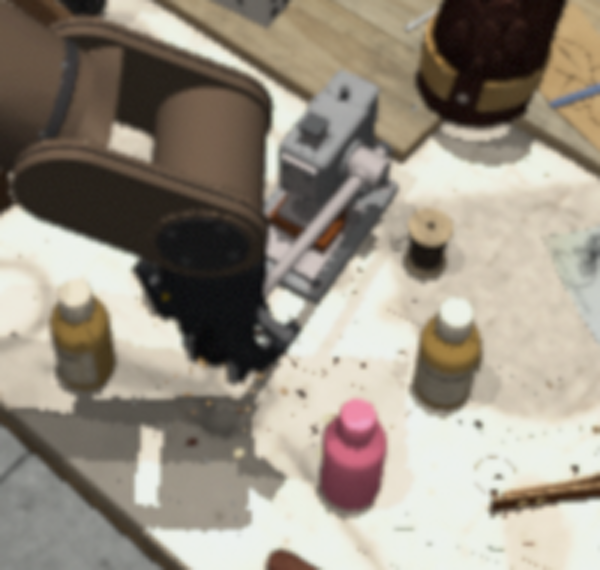

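The handle is in the grip, with the bar running from the hub at crop (370,160) to (270,290). Both bottles are upright.

>>> {"api": "jog_arm", "payload": {
  "increments": [
    {"dx":-0.01,"dy":-0.002,"dz":-0.1,"ax":0,"ay":0,"az":0,"gripper":-0.6},
    {"dx":-0.015,"dy":-0.003,"dz":-0.2,"ax":0,"ay":0,"az":0,"gripper":-0.6},
    {"dx":-0.02,"dy":-0.003,"dz":-0.3,"ax":0,"ay":0,"az":0,"gripper":-0.6},
    {"dx":-0.02,"dy":-0.003,"dz":-0.31,"ax":0,"ay":0,"az":0,"gripper":-0.6},
    {"dx":-0.02,"dy":-0.003,"dz":-0.31,"ax":0,"ay":0,"az":0,"gripper":-0.6},
    {"dx":-0.02,"dy":-0.003,"dz":-0.31,"ax":0,"ay":0,"az":0,"gripper":-0.6}
  ]
}}

```text
time: 11.5
eef_pos: [0.4397, -0.3795, 0.104]
tcp_rot: [0.997, 0.076, 0.004, 0.002]
contact_force: [4.4, 1.9, 8.1]
opening: 0.35
finger_force: 56.6
```

```bash
python3 - <<'E'
from h import *
hub=np.array([.672,-.342]);x=np.array([.988,.154]);y=np.array([-.154,.988])
for n in('scene','top'):
    d=cam(n);Q=cloud(d).reshape(-1,3);s=(Q[:,:2]-hub)@x;t=(Q[:,:2]-hub)@y
    m=(s<-.04)&(s>-.18)&(abs(t)<.008)&(Q[:,2]>.06)&(Q[:,2]<.15);print(n,m.sum())
    for lo in np.arange(-.18,-.04,.02):
        k=m&(s>=lo)&(s<lo+.02)
        if k.sum()>2: print(round(lo+.01,3),k.sum(),np.percentile(Q[k,2],[20,50,90]).round(4),t[k].mean().round(4))
E
```

```text
scene 217
-0.17 14 [0.1101 0.1109 0.1131] -0.005
-0.15 39 [0.1095 0.1109 0.1138] -0.002
-0.13 36 [0.1084 0.1108 0.1142] -0.0018
-0.11 31 [0.1089 0.1099 0.1115] -0.0019
-0.09 33 [0.1074 0.109  0.1108] -0.001
-0.07 32 [0.1071 0.1087 0.1112] -0.0016
-0.05 32 [0.1049 0.1073 0.1098] -0.0011
top 188
-0.15 29 [0.1099 0.1118 0.1146] 0.0007
-0.13 32 [0.1086 0.1108 0.1134] 0.0008
-0.11 31 [0.1092 0.1107 0.1133] 0.0007
-0.09 33 [0.1074 0.1103 0.113 ] 0.0013
-0.07 32 [0.1069 0.1099 0.1144] 0.0011
-0.05 31 [0.1071 0.1088 0.111 ] 0.0014
```

The bar is about 0.025 rad above level, so I'll lower it another 6 mm and hold.

>>> {"api": "jog_arm", "payload": {
  "increments": [
    {"dx":0,"dy":0,"dz":-0.03,"ax":0,"ay":0,"az":0,"gripper":-0.6},
    {"dx":0,"dy":0,"dz":-0.05,"ax":0,"ay":0,"az":0,"gripper":-0.6},
    {"dx":0,"dy":0,"dz":-0.05,"ax":0,"ay":0,"az":0,"gripper":-0.6},
    {"dx":0,"dy":0,"dz":-0.05,"ax":0,"ay":0,"az":0,"gripper":-0.6},
    {"dx":0,"dy":0,"dz":-0.05,"ax":0,"ay":0,"az":0,"gripper":-0.6},
    {"dx":0,"dy":0,"dz":-0.05,"ax":0,"ay":0,"az":0,"gripper":-0.6},
    {"dx":0,"dy":0,"dz":-0.05,"ax":0,"ay":0,"az":0,"gripper":-0.6},
    {"dx":0,"dy":0,"dz":-0.05,"ax":0,"ay":0,"az":0,"gripper":-0.6},
    {"dx":0,"dy":0,"dz":-0.05,"ax":0,"ay":0,"az":0,"gripper":-0.6},
    {"dx":0,"dy":0,"dz":-0.05,"ax":0,"ay":0,"az":0,"gripper":-0.6}
  ]
}}

```text
time: 12.6
eef_pos: [0.4395, -0.3795, 0.0982]
tcp_rot: [0.997, 0.076, 0.003, 0.002]
contact_force: [3.2, 2.2, 9.7]
opening: 0.349
finger_force: 56.6
```

```bash
python3 - <<'E'
from h import *
hub=np.array([.672,-.342]);x=np.array([.988,.154]);y=np.array([-.154,.988])
for n in('scene','top'):
    d=cam(n);Q=cloud(d).reshape(-1,3);s=(Q[:,:2]-hub)@x;t=(Q[:,:2]-hub)@y
    m=(s<-.04)&(s>-.16)&(abs(t)<.008)&(Q[:,2]>.06)&(Q[:,2]<.15);print(n,np.polyfit(s[m],Q[m,2],1).round(4))
s=get_state();print(s['eef_pos'],s['contact_force'],s['dq'].round(3) if hasattr(s['dq'],'round') else s['dq'])
cv2.imwrite('pics/s3.png',load('scene')['frame'])
E
```

```text
scene [-0.0112  0.1056]
top [-0.0062  0.1071]
[ 0.43953403 -0.37954523  0.09820014] [4.11218994 1.44991845 9.1650996 ] [-0.    -0.001  0.     0.    -0.001 -0.   ]
```

View pics/s3.png

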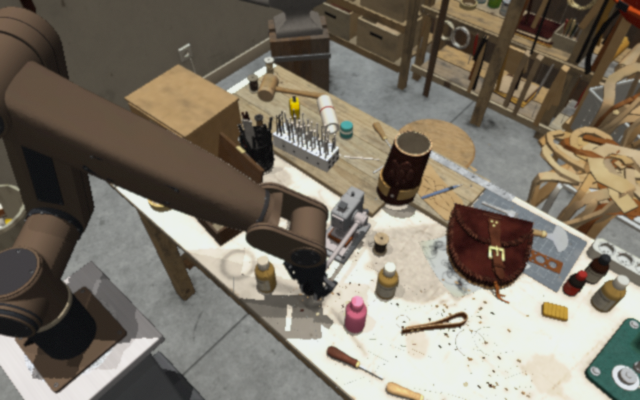

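The bar is level to within 0.01 rad and still. The moved bottle at (264,273) and the other at (387,280) both stand upright. Handing in.

```bash
python3 -c "
from plant import job; print(job.sign_off())"
```

```text
the job is handed in; nothing more can be done
None
```

The job is handed in: the blocking bottle stands upright to the left, clear of the handle's path, and the robot is holding the handle level to within about 0.01 rad by the camera depth; clamp force on the heel stack was not measured directly and no verdict was returned.

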